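# Load a row of transformers into the test rack in queue order

## Task

Move the four transformers from their carriers into the test rack, keeping the sequence of the row: the one now farthest to the robot's left goes into the pocket beside the orange post, its neighbour into the next pocket, and so on to the last. Stand each one upright and flat in the middle of its pocket, set down gently rather than dropped, and never tip one over.

Things in the scene. Friction and masses are not known exactly. Their poses are not given: they have to be found in the camera images.
- tx_red: loose transformer, red winding and red sticker on top: steel foot plate 44 x 36 x 3 mm, dark steel core 44 (x) x 16 (y) mm, winding 30 (x) x 36 (y) mm from 7 to 35 mm up. 43 mm tall, 0.10-0.21 kg. Origin: centre of its underside, z up. Grip from above on the two core ends, 44 mm apart along its x (roughly across the row).
- tx_yellow: loose transformer, yellow winding and yellow sticker on top: steel foot plate 44 x 36 x 3 mm, dark steel core 44 (x) x 16 (y) mm, winding 30 (x) x 36 (y) mm from 7 to 35 mm up. 43 mm tall, 0.10-0.21 kg. Origin: centre of its underside, z up. Grip from above on the two core ends, 44 mm apart along its x (roughly across the row).
- tx_green: loose transformer, green winding and green sticker on top: steel foot plate 44 x 36 x 3 mm, dark steel core 44 (x) x 16 (y) mm, winding 30 (x) x 36 (y) mm from 7 to 35 mm up. 43 mm tall, 0.10-0.21 kg. Origin: centre of its underside, z up. Grip from above on the two core ends, 44 mm apart along its x (roughly across the row).
- tx_white: loose transformer, white winding and white sticker on top: steel foot plate 44 x 36 x 3 mm, dark steel core 44 (x) x 16 (y) mm, winding 30 (x) x 36 (y) mm from 7 to 35 mm up. 43 mm tall, 0.10-0.21 kg. Origin: centre of its underside, z up. Grip from above on the two core ends, 44 mm apart along its x (roughly across the row).
- carrier_red: fixed grey tray, red tab on its -x edge; the red transformer starts in it, up to 5 mm off centre, 0.15 rad turned. 60 x 54 mm inside; origin under its centre, 4 mm above the table; floor 4, rim 9 mm above the origin. The carriers stand 68 mm apart in a straight row along their y (to the robot's left), colours in any order, equal yaw within 0.17 rad of the world's.
- carrier_yellow: fixed grey tray, yellow tab on its -x edge; the yellow transformer starts in it, up to 5 mm off centre, 0.15 rad turned. 60 x 54 mm inside; origin under its centre, 4 mm above the table; floor 4, rim 9 mm above the origin. The carriers stand 68 mm apart in a straight row along their y (to the robot's left), colours in any order, equal yaw within 0.17 rad of the world's.
- carrier_green: fixed grey tray, green tab on its -x edge; the green transformer starts in it, up to 5 mm off centre, 0.15 rad turned. 60 x 54 mm inside; origin under its centre, 4 mm above the table; floor 4, rim 9 mm above the origin. The carriers stand 68 mm apart in a straight row along their y (to the robot's left), colours in any order, equal yaw within 0.17 rad of the world's.
- carrier_white: fixed grey tray, white tab on its -x edge; the white transformer starts in it, up to 5 mm off centre, 0.15 rad turned. 60 x 54 mm inside; origin under its centre, 4 mm above the table; floor 4, rim 9 mm above the origin. The carriers stand 68 mm apart in a straight row along their y (to the robot's left), colours in any order, equal yaw within 0.17 rad of the world's.
- rack: fixed black test rack, base 76 (x) x 344 (y) x 8 mm, four empty blue-framed pockets 64 x 64 mm inside at x = 0, y = +102, +34, -34, -102 mm. Floor 8, rims 13 mm above the origin (centre of the underside, on the table). y: along the row to the robot's left, yaw within 0.13 rad. Rack or carriers may be the nearer row, the other 0.17-0.2 m behind, almost parallel.
- post: fixed orange post, 20 mm thick, 32 mm tall, at either end of the test rack, 156 mm from its middle: marks the first pocket, the one beside it. Origin: centre of its underside, 8 mm above the table. The rack's other end has only a flat dark disc.

How it is judged:
By the outcome, as a careful person would: the job done as asked, in the order asked, and still so for the second after the job is handed in, with the robot touching nothing.
It also fails if it takes over 93 s, if anything falls off the work surface, if the arm or the gripper's body presses on something with over 40 N, if the wrist force passes 120 N, or if a joint passes its speed limit or range.

## Robot

A 6-joint arm with a two-finger parallel gripper is mounted at the origin on the work surface. World frame = base frame: x ahead of the robot, y to its left, z up, the work surface at z = 0. Lengths are in m, angles in degrees, forces in N, time in s.
With the tool pointing down it reaches from about 0.4 to 0.825 m from the base axis. Payload 7 kg.
Tool frame: the origin (TCP) lies between the finger pads; the fingertips stand 25 mm ahead of it and the grasp point (between the pads) lies 6 mm ahead of it; z points along the fingers, y is the line along which they close (so a half turn about z gives the same grasp; the last joint's range is limited). The gripper opens to 88 mm and grips with 3 to 60 N. Pads are 19 mm wide; open, the fingers measure 130 mm over their backs; the gripper's body (78 mm by 193 mm) begins 47 mm behind the grasp point.
Start: joints at [-50.357, 20.546, 0.682, 0, -70.136, -16.507], TCP at [0.265, -0.621, 0.252] pointing down, gripper open.
Joint ranges: [-176.03, 176.03], [-82.01, 121.73], [-58.28, 71.71], [-173.87, 95.51], [-174.79, -0.11], [-173.66, 173.66]. Speed limits (degrees/s): [136.94, 136.94, 172.46, 180, 180, 180].

## Interface

Orientations are given as [roll, pitch, yaw] about the fixed x, y, z axes, in that order (R = Rz(yaw) Ry(pitch) Rx(roll)).
In Python, from plant import ctrl, eyes gives the robot as it stands (ctrl), with the cameras (eyes).
- The arm moves only by the tool drive_effector, called after "Request:" in YAML: its name, and indented under it one key for each argument. Schema: {"type":"object","properties":{"plan":{"type":"array","items":{"type":"array","prefixItems":[{"type":"array","items":{"type":"number"},"minItems":3,"maxItems":3},{"type":"number"},{"type":"number"}],"minItems":3,"maxItems":3},"minItems":1,"maxItems":8},"only":{"type":"string"},"quiet":{"type":"boolean"},"lines":{"type":"string"}},"required":["plan"],"additionalProperties":false}. plan is a list of rows, 1 to 8 of them, each written [[dx, dy, dz], turn, opening]: dx, dy, dz in units of 25 mm, then a turn about the tool's z in units of 10 degrees, then the finger opening in m; each row is the pose to reach, as a shift and turn from the pose commanded when the call began, along the tool's axes at that moment; what a row does not reach only later rows make up. A row lasts 1/8 s, in which the tool goes at most 0.0625 m and 10.7 degrees, less where a joint would pass 70% of its speed; a pose out of reach is approached as far as the arm can. The fingers move at their own pace and stop on an object; the grip force is fixed at half the most. Time passes only in rows, so rows that do not move let the fingers close. The tool returns the time, the measured TCP pose, the force, the opening and the grip force at its end. only (a regular expression) keeps the lines of the reply that match it, lines (a string "A,B") keeps lines A to B, and quiet returns only ok. Input that does not fit is refused with a message, and nothing moves.
- ctrl.get_obs(): the state, without advancing time (a new reading comes with each control period).
- eyes.snapshot(name): name is "side" or "top"; returns a dict with "frame" (384x512x3 uint8, red, green, blue), "z_map" (384x512 float32, m along the optical axis (not along the pixel's ray), 0 where there is no reading), "fovy" (degrees; the focal length in pixels is half the picture's height over the tangent of half this angle, whatever the lens; pixels are square), "cx", "cy" (the principal point, pixels), "k1" (the pictures are not rectified: a ray, as slopes to the right and down, at radius r is drawn at 1 + k1 r^2 times it, then the intrinsics apply), "R" (3x3) and "t" (3): a world point X has camera coordinates R X + t. Camera axes: x right, y down, z forward; pixel columns grow to the right and rows downward; lengths in m; the calibration is good to about 2 mm. A picture is of the moment at which its call begins.
- ctrl.close_job(): hands the job in; it is judged then, once.
The state is a dict: "clock": time; "joint_pos": joint angles; "qvel": joint speeds; "tau": joint torques, N m; "tool_pos": TCP position; "orientation": TCP orientation; "force": force on the tool from outside, world axes, zero at the start; "moment": the same for the moment, N m; "opening": finger opening in m; "gripper_force": force on a finger pad.
Only numpy, scipy, OpenCV 4.12 (cv2) and the standard library are available. Lean on these libraries where they do the work, as an engineer would, in place of code of your own. Each camera call takes 0.05 s, during which the arm holds its last target. There are 200 camera calls.

## Working session

There is one attempt and no reset: what is moved stays moved. The work goes in short steps, Python scripts to look and compute and a tool call to move; the robot and the scene stay as the last step left them, time stands still between calls to the robot, and variables do not carry over. Pictures are saved under pics/ and viewed, at most 14 in all, crops included, and the job is handed in when it is done.

```bash
ls; mkdir -p pics; python3 - <<'E'
from plant import ctrl, eyes
import cv2,numpy as np
o=ctrl.get_obs();print({k:np.round(v,3).tolist() for k,v in o.items()})
for n in("top","side"):
    s=eyes.snapshot(n);cv2.imwrite(f"pics/{n}0.png",s["frame"][:,:,::-1]);np.savez(f"{n}0.npz",**s)
    print(n,s["fovy"],s["cx"],s["cy"],s["k1"],s["R"].tolist(),s["t"].tolist(),(s["z_map"]>0).mean())
E
```

```text
pics
plant.py
{'clock': 0.0, 'joint_pos': [-50.356, 20.596, 0.634, -0.022, -70.136, -16.507], 'qvel': [-0.066, 0.004, 0.01, 0.036, 0.033, -0.021], 'tau': [0.001, -58.272, 29.306, 6.997, 0.007, -0.0], 'tool_pos': [0.265, -0.62, 0.251], 'orientation': [179.9, -0.008, -156.871], 'force': [0.264, 0.086, -0.168], 'moment': [0.005, 0.018, 0.001], 'gripper_force': 0.0, 'opening': 0.088}
top 57.34725124218653 259.68828816067634 190.66673220535645 -0.014600975046966303 [[0.016316647673157155, -0.9997187347573622, -0.017210996015608628], [-0.9888617973127749, -0.01358780173259678, -0.14821510536859667], [0.147939558009542, 0.019437670107677017, -0.988805372232942]] [0.02741326904642204, 0.5614713350774369, 0.6722029450340079] 0.9959004720052084
side 46.93494739835188 252.9154071952031 188.87881238779426 -0.14130391146360288 [[0.8769072325024193, -0.480355198095174, -0.01710524036353015], [-0.380914407605658, -0.6727892037681056, -0.634238836221426], [0.2931517007683543, 0.5626842551165121, -0.7729479344565173]] [-0.5009203599377309, 0.26300676334103085, 0.548393837149625] 0.9958953857421875
```

View pics/top0.png

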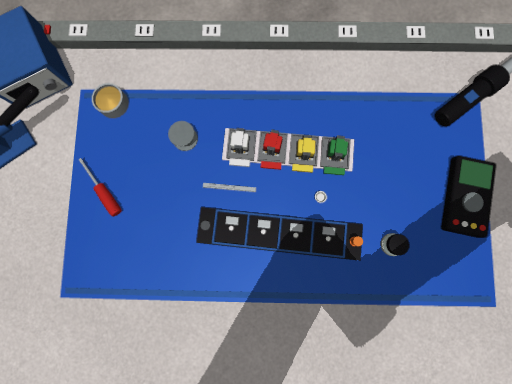

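View pics/side0.png

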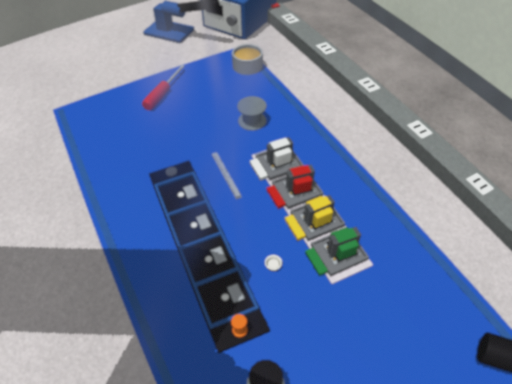

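The top view shows, left to right, white (240,143), red (271,146), yellow (306,150) and green (338,152) behind. The rack in front runs from (205,225) to (357,241), with the orange post at its right end. So white goes beside the post and green goes in the leftmost pocket. Next I'll zoom in for detail.

```bash
python3 - <<'E'
import cv2,numpy as np
t=cv2.imread("pics/top0.png")[115:270,190:370]; s=cv2.imread("pics/side0.png")[125:355,140:380]
cv2.imwrite("pics/tc.png",cv2.resize(t,None,fx=4,fy=3.8,interpolation=2)[:600])
t2=cv2.resize(t,None,fx=3.8,fy=3.8,interpolation=2);cv2.imwrite("pics/tc.png",t2)
cv2.imwrite("pics/sc.png",cv2.resize(s,None,fx=2.6,fy=2.6,interpolation=2))
E
```

```text
(no output)
```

View pics/tc.png

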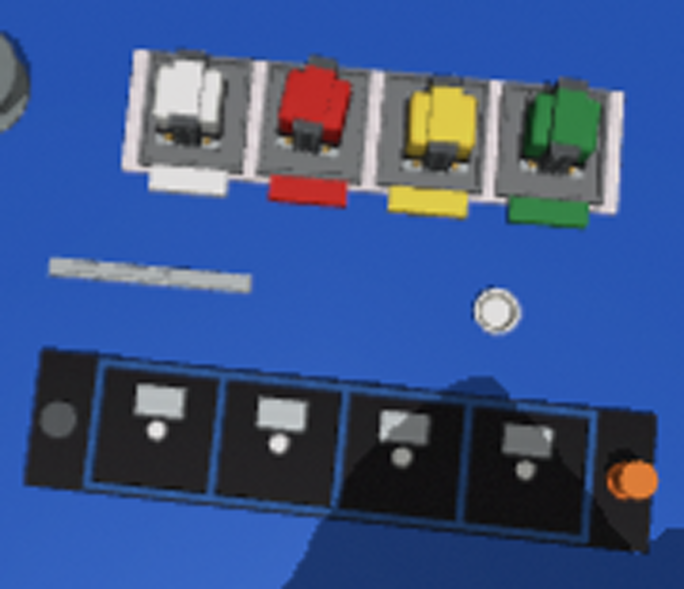

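View pics/sc.png

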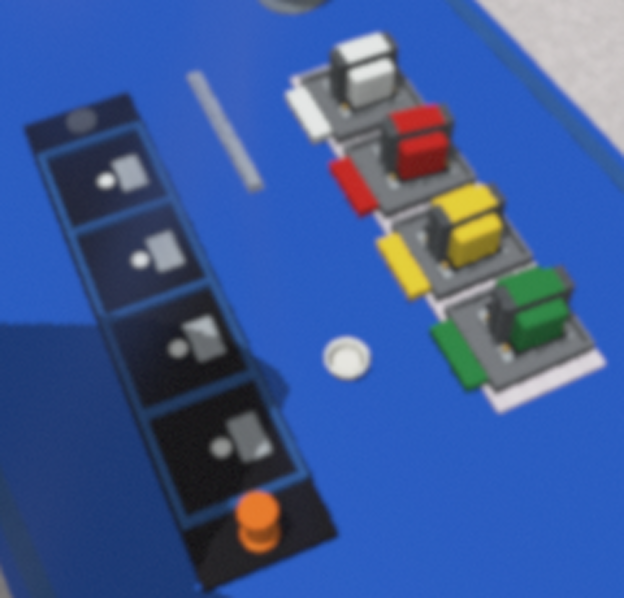

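The white, red, yellow and green cores stand clear above their windings, with dark ends visible. All four pockets hold only flat labels. Next I'll measure the core tops and the rack in both views.

```bash
cat >vis.py <<'E'
import cv2,numpy as np
def load(n,k=0): return dict(np.load(f"{n}{k}.npz"))
def cam(s):
    f=192/np.tan(np.radians(float(s["fovy"]))/2)
    return np.array([[f,0,float(s["cx"])],[0,f,float(s["cy"])],[0,0,1]]),np.array([float(s["k1"]),0,0,0,0])
def slopes(s,uv):
    K,d=cam(s);return cv2.undistortPoints(np.asarray(uv,float).reshape(-1,1,2),K,d).reshape(-1,2)
def plane(s,uv,z):
    m=slopes(s,uv);D=np.c_[m,np.ones(len(m))]@s["R"];C=-s["R"].T@s["t"]
    return (C+D*((z-C[2])/D[:,2])[:,None])
def tri(s1,uv1,s2,uv2):
    P=[np.c_[s["R"],s["t"]] for s in(s1,s2)]
    X=cv2.triangulatePoints(P[0],P[1],slopes(s1,uv1).T.copy(),slopes(s2,uv2).T.copy());return (X[:3]/X[3]).T
def cloud(s):
    v,u=np.mgrid[:384,:512];m=slopes(s,np.c_[u.ravel(),v.ravel()]);z=s["z_map"].reshape(-1,1)
    return (((np.c_[m,np.ones(len(m))]*z)-s["t"])@s["R"]).reshape(384,512,3)
def rect(p):
    (c,wh,a)=cv2.minAreaRect(p[:,:2].astype(np.float32))
    if wh[0]<wh[1]: wh=wh[::-1];a+=90
    return np.round(c,4),np.round(wh,4),round((a+90)%180-90,1)
E
python3 - <<'E'
from vis import *
box={'top':[(190,115),(370,270)],'side':[(140,125),(380,355)]}
H=dict(red=((0,130,60),(6,255,255)),yellow=((22,110,60),(34,255,255)),green=((45,100,30),(80,255,255)),white=((0,0,150),(180,40,255)),orange=((8,150,80),(18,255,255)))
St={}
for n in('top','side'):
    s=load(n);hsv=cv2.cvtColor(s["frame"],cv2.COLOR_RGB2HSV);W=cloud(s);(x0,y0),(x1,y1)=box[n]
    roi=np.zeros((384,512),bool);roi[y0:y1,x0:x1]=1
    t=roi&(W[...,2]>.046)
    k,lab,st,c=cv2.connectedComponentsWithStats(t.astype(np.uint8))
    print(n,'table z',np.median(W[...,2][roi]))
    for i in range(1,k):
        if st[i,4]>15:
            px=np.argwhere(lab==i)[:,::-1]; zm=np.median(W[lab==i][:,2])
            p=plane(s,px,zm); col=np.median(hsv[lab==i],0)
            print(i,st[i,4],c[i].round(1),'z',zm.round(4),'mean',p.mean(0)[:2].round(4),'rect',rect(p),col)
    V=hsv[...,2];dark=roi&(V<60)&(hsv[...,1]<140)
    # rack base: biggest dark component incl. enclosed
    D=cv2.morphologyEx(dark.astype(np.uint8),cv2.MORPH_CLOSE,np.ones((7,7)))
    cs=max(cv2.findContours(D,0,2)[0],key=cv2.contourArea)
    print('rack',rect(plane(s,cs.reshape(-1,2),.008)),'height',np.median(W[...,2][D>0]))
    m=roi&(cv2.inRange(hsv,*H['orange'])>0);px=np.argwhere(m)[:,::-1];print('post',px.mean(0),np.percentile(W[m][:,2],[5,50,95]).round(4),W[m].mean(0).round(4))
    cv2.imwrite(f'pics/dark_{n}.png',D*255)
E
```

```text
top table z 0.0032311360351823773
15 175 [238.5 138. ] z 0.0517 mean [0.6684 0.081 ] rect (array([0.6684, 0.0799]), array([0.0458, 0.0189]), -4.6) [  0.   2. 222.]
16 167 [272.3 139.7] z 0.0517 mean [0.6656 0.0116] rect (array([0.6656, 0.0115]), array([0.0446, 0.0159]), -12.9) [  1. 201. 189.]
25 170 [306.4 145.1] z 0.0516 mean [ 0.655  -0.0583] rect (array([ 0.6552, -0.0587]), array([0.0433, 0.0168]), -3.4) [ 26.  170.5 217.5]
27 180 [339.1 145.6] z 0.0516 mean [ 0.6548 -0.1248] rect (array([ 0.6545, -0.1247]), array([0.0458, 0.017 ]), -7.2) [ 67. 152. 125.]
rack (array([ 0.4773, -0.0061]), array([0.342, 0.075]), 84.6) height 0.008915086863310684
post [355.94594595 241.00900901] [0.0119 0.04   0.0422] [ 0.4627 -0.159   0.0336]
side table z 0.0019423148171256034
13 222 [278.6 144. ] z 0.051 mean [0.6655 0.0793] rect (array([0.6662, 0.0796]), array([0.0445, 0.0221]), -7.9) [ 90.    6.  200.5]
38 266 [299.9 170.9] z 0.051 mean [0.6638 0.0101] rect (array([0.6633, 0.0097]), array([0.0462, 0.0216]), -11.5) [  1.  161.  160.5]
59 303 [319.1 203.5] z 0.0509 mean [ 0.6537 -0.0599] rect (array([ 0.6534, -0.06  ]), array([0.0467, 0.0204]), -0.3) [ 26. 176. 201.]
85 335 [344.6 235.9] z 0.0508 mean [ 0.6528 -0.1267] rect (array([ 0.6528, -0.1268]), array([0.0451, 0.0194]), -7.8) [ 68. 147. 125.]
rack (array([ 0.4658, -0.0831]), array([0.1906, 0.0734]), 87.1) height 0.007974702686629023
post [239.1402439  325.91158537] [0.0074 0.0382 0.0411] [ 0.4612 -0.1648  0.0316]
```

Heights and sizes agree with the text: tops at 51 mm, cores about 45 x 17 mm, and rack 342 x 75 mm at yaw -5.4°. Next I'll cross-check by triangulation and find the rack in the side view.

```bash
cat >go.py <<'E'
import sys,numpy as np
from plant import ctrl, eyes
def go(x,y,z,yaw):
    o=ctrl.get_obs();p=np.array(o["tool_pos"]);r,pi,w=np.radians(o["orientation"])
    w0=np.degrees(w);c,s=np.cos(w),np.sin(w)
    d=np.array([x,y,z])-p
    print("tool d",np.round([c*d[0]+s*d[1],s*d[0]-c*d[1],-d[2]],4),"turn",round(-((yaw-w0+180)%360-180),1),"dist",np.linalg.norm(d).round(3))
if __name__=="__main__": go(*map(float,sys.argv[1:]))
E
python3 - <<'E'
from vis import *
T=load('top');S=load('side')
a=[[238.5,138],[272.3,139.7],[306.4,145.1],[339.1,145.6]];b=[[278.6,144],[299.9,170.9],[319.1,203.5],[344.6,235.9]]
print('tri tops',tri(T,a,S,b).round(4))
# yaw from cores by PCA; rack in side; pocket frame from depth/colour
for n,s in(('top',T),('side',S)):
    hsv=cv2.cvtColor(s["frame"],cv2.COLOR_RGB2HSV).astype(int);W=cloud(s)
    near=(abs(W[...,0]-.477)<.07)&(abs(W[...,1]+.006)<.20)&(W[...,2]<.025)
    B=s["frame"][...,2].astype(int);G=s["frame"][...,1].astype(int)
    for v in(45,70,95):
        m=(near&(B-s["frame"][...,0].astype(int)<30)&(B<v)).astype(np.uint8)
        m=cv2.morphologyEx(cv2.morphologyEx(m,cv2.MORPH_CLOSE,np.ones((9,9))),cv2.MORPH_OPEN,np.ones((5,5)))
        c=max(cv2.findContours(m,0,2)[0],key=cv2.contourArea);print(n,v,rect(plane(s,c.reshape(-1,2),.008)))
    # pocket floor heights and post top
    for y in(-.1077,-.04,.0278,.0955):
        q=(np.hypot(W[...,0]-(.4779+.0945*y),W[...,1]-y)<.025);print(' floor',np.median(W[q][:,2]).round(4),end='')
    print()
    for c in([.667,.0801],[.6646,.0108],[.6543,-.0592],[.6537,-.1258]):
        q=(np.hypot(W[...,0]-c[0],W[...,1]-c[1])<.035)&(W[...,2]>.046);p=W[q][:,:2];u,sv,vt=np.linalg.svd(p-p.mean(0),full_matrices=0)
        print('  pca',np.degrees(np.arctan(vt[0,1]/vt[0,0])).round(1),p.mean(0).round(4))
E
python3 go.py .667 .080 .15 -96
```

```text
tri tops [[ 0.6683  0.0817  0.0481]
 [ 0.6658  0.0117  0.0485]
 [ 0.6555 -0.0585  0.0482]
 [ 0.6551 -0.1254  0.0477]]
top 45 (array([ 0.4764, -0.0059]), array([0.3405, 0.0745]), 84.9)
top 70 (array([ 0.477, -0.006]), array([0.3419, 0.075 ]), 84.8)
top 95 (array([ 0.477, -0.006]), array([0.3419, 0.075 ]), 84.8)
 floor 0.0087 floor 0.0087 floor 0.0087 floor 0.0088
  pca -4.9 [0.6683 0.081 ]
  pca -12.0 [0.6656 0.0115]
  pca -1.9 [ 0.655  -0.0584]
  pca -6.6 [ 0.6547 -0.125 ]
side 45 (array([ 0.4668, -0.1005]), array([0.1524, 0.0715]), 85.1)
side 70 (array([ 0.4694, -0.0825]), array([0.1904, 0.0732]), 84.7)
side 95 (array([ 0.4698, -0.0783]), array([0.199 , 0.0732]), 84.7)
 floor 0.008 floor 0.0079 floor 0.0081 floor 0.0082
  pca -6.1 [0.6656 0.0797]
  pca -12.6 [0.664  0.0104]
  pca -3.4 [ 0.6539 -0.0599]
  pca -7.9 [ 0.653  -0.1265]
tool d [-0.6448  0.4862  0.1007] turn -60.9 dist 0.814
```

Careful with the scale: shifts go in units of 25 mm and turns go in units of 10 degrees. That gives: 0.04 m is 1.6, -0.345 m is -13.8, -37 degrees is -3.7.

Request:
drive_effector:
  plan:
    - [[-1.2, 0.88, 0], -0.3, 0.088]
    - [[-3, 2.28, 0], -0.7, 0.088]
    - [[-4.8, 3.6, 0], -1.2, 0.088]
    - [[-6.6, 5, 0.4], -1.7, 0.088]
    - [[-8.4, 6.4, 0.8], -2.2, 0.088]
    - [[-10.2, 7.68, 1.2], -2.7, 0.088]
    - [[-12, 9.04, 1.6], -3.2, 0.088]
    - [[-13.8, 10.4, 2], -3.7, 0.088]

```text
clock: 1.1
tool_pos: [0.4808, -0.2443, 0.2012]
orientation: [180.0, 0.0, -119.7]
force: [1.1, -0.5, 0.5]
opening: 0.0877
gripper_force: 0.0
```

```bash
python3 go.py .667 .0803 .13 -95.4
```

```text
tool d [-0.3742 -0.0009  0.0712] turn -24.3 dist 0.381
```

In the tool's units: -0.374 m is -14.96, -0.36 m is -14.4, -24.3 degrees is -2.43.

Request:
drive_effector:
  plan:
    - [[-2, 0, 0.4], -0.3, 0.088]
    - [[-4, 0, 0.8], -0.6, 0.088]
    - [[-6.2, 0, 1.2], -1, 0.088]
    - [[-8.4, 0, 1.6], -1.4, 0.088]
    - [[-10.6, -0.04, 2], -1.8, 0.088]
    - [[-12.8, -0.04, 2.4], -2.2, 0.088]
    - [[-14.4, -0.04, 2.72], -2.43, 0.088]
    - [[-14.96, -0.04, 2.84], -2.43, 0.088]

```text
clock: 2.1
tool_pos: [0.6677, 0.0798, 0.129]
orientation: [179.9, -0.0, -95.4]
force: [-0.4, -0.7, -0.4]
opening: 0.0876
gripper_force: 0.0
```

```bash
python3 go.py .667 .0803 .044 -95.4
```

```text
tool d [-0.0005  0.0007  0.085 ] turn -0.0 dist 0.085
```

In the tool's units: 0.085 m is 3.4, 0.072 m is 2.88.

Request:
drive_effector:
  plan:
    - [[0, 0, 1.2], 0, 0.088]
    - [[0, 0, 2.2], 0, 0.088]
    - [[0, 0, 2.88], 0, 0.088]
    - [[0, 0, 3.4], 0, 0.088]
    - [[0, 0, 3.4], 0, 0.088]

```text
clock: 2.72
tool_pos: [0.667, 0.0773, 0.0448]
orientation: [179.9, -0.0, -95.6]
force: [0.4, 0.0, -0.3]
opening: 0.0875
gripper_force: 0.0
```

```bash
python3 - <<'E'
from plant import ctrl, eyes
import cv2,numpy as np
a=eyes.snapshot("top")["frame"][80:230,190:390];b=eyes.snapshot("side")["frame"][80:230,200:400]
cv2.imwrite("pics/g1.png",cv2.resize(np.hstack([a,b]),None,fx=2,fy=2,interpolation=2)[:,:,::-1])
E
```

```text
(no output)
```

View pics/g1.png

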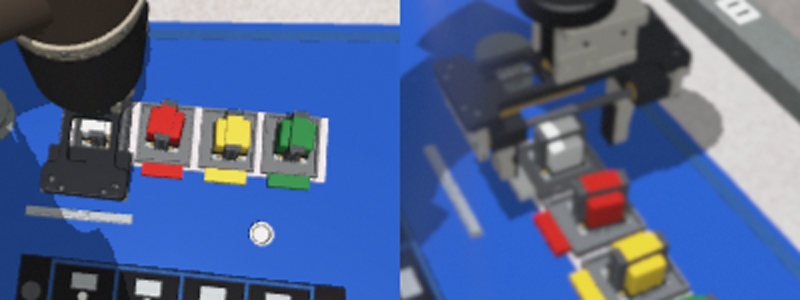

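The fingers straddle white (side view about (555,145)), with the -x finger near (515,165). The tool is about 3 mm off in y, so I'll correct that before closing.

```bash
python3 go.py .667 .0803 .044 -95.4
```

```text
tool d [-0.0025  0.0011  0.0022] turn -0.2 dist 0.004
```

Request:
drive_effector:
  plan:
    - [[0, 0, 0], 0, 0.088]

```text
clock: 2.95
tool_pos: [0.668, 0.0779, 0.0466]
orientation: [-179.9, 0.0, -95.6]
force: [1.0, -0.3, 0.2]
opening: 0.0879
gripper_force: 0.0
```

```bash
python3 go.py .667 .0803 .044 -95.4
```

```text
tool d [-0.0022  0.0012  0.0026] turn -0.2 dist 0.004
```

Request:
drive_effector:
  plan:
    - [[-0.08, 0, 0.08], 0, 0.088]
    - [[-0.08, 0, 0.08], 0, 0.06]
    - [[-0.08, 0, 0.08], 0, 0.04]
    - [[-0.08, 0, 0.08], 0, 0.04]
    - [[-0.08, 0, 0.08], 0, 0.04]
    - [[-0.08, 0, 0.08], 0, 0.04]
    - [[-0.08, 0, 0.08], 0, 0.04]

```text
clock: 3.82
tool_pos: [0.6676, 0.0798, 0.0436]
orientation: [-180.0, 0.0, -95.6]
force: [0.2, -1.1, 0.4]
opening: 0.044
gripper_force: 30.0
```

```bash
python3 go.py .667 .0803 .044 -95.4
```

```text
tool d [-0.0005  0.0007 -0.0004] turn -0.2 dist 0.001
```

Request:
drive_effector:
  plan:
    - [[0, 0, -1], 0, 0.04]
    - [[0, 0, -2.4], 0, 0.04]
    - [[1.2, 1.04, -3.2], 0, 0.04]
    - [[2.8, 2.44, -3.2], 0, 0.04]
    - [[4.4, 3.84, -3.2], 0, 0.04]
    - [[6, 5.24, -3.2], 0, 0.04]
    - [[7.4, 6.48, -3.2], 0, 0.04]
    - [[8.24, 7.2, -3.2], 0, 0.04]

```text
clock: 4.82
tool_pos: [0.4665, -0.109, 0.1236]
orientation: [180.0, 0.0, -95.6]
force: [1.0, -0.9, -1.0]
opening: 0.0437
gripper_force: 30.0
```

```bash
python3 go.py .4673 -.1082 .0445 -95.2
```

```text
tool d [-0.0009 -0.0007  0.0791] turn -0.4 dist 0.079
```

In the tool's units: 0.076 m is 3.04, 0.073 m is 2.92, -0.4 degrees is -0.04.

Request:
drive_effector:
  plan:
    - [[0, 0, 1], 0, 0.04]
    - [[0, 0, 2], 0, 0.04]
    - [[-0.04, -0.04, 2.64], -0.04, 0.04]
    - [[-0.04, -0.04, 2.92], -0.04, 0.04]
    - [[-0.04, -0.04, 3.04], -0.04, 0.04]
    - [[-0.04, -0.04, 3.04], -0.04, 0.04]

```text
clock: 5.58
tool_pos: [0.4699, -0.1069, 0.0478]
orientation: [-180.0, 0.0, -95.2]
force: [-1.0, 0.6, -1.3]
opening: 0.0438
gripper_force: 30.0
```

```bash
python3 go.py .4673 -.1082 .0440 -95.2
```

```text
tool d [0.0016 0.0024 0.0038] turn 0.0 dist 0.005
```

Request:
drive_effector:
  plan:
    - [[0.04, 0.04, 0.04], 0, 0.04]
    - [[0.04, 0.04, 0.08], 0, 0.04]
    - [[0.04, 0.04, 0.08], 0, 0.04]

```text
clock: 5.95
tool_pos: [0.4685, -0.1078, 0.0457]
orientation: [-180.0, 0.0, -95.2]
force: [-0.4, 1.1, -1.2]
opening: 0.0439
gripper_force: 30.0
```

```bash
python3 go.py .4673 -.1082 .0440 -95.2
```

```text
tool d [0.0005 0.0012 0.0017] turn 0.0 dist 0.002
```

In the tool's units: 0.001 m is 0.04.

Request:
drive_effector:
  plan:
    - [[0, 0, 0.04], 0, 0.04]
    - [[0, 0, 0.04], 0, 0.04]

```text
clock: 6.2
tool_pos: [0.4684, -0.1078, 0.0445]
orientation: [180.0, -0.0, -95.2]
force: [0.7, 0.5, -1.7]
opening: 0.0436
gripper_force: 30.0
```

```bash
python3 go.py .4673 -.1082 .0440 -95.2
```

```text
tool d [0.0005 0.0011 0.0005] turn 0.0 dist 0.001
```

Request:
drive_effector:
  plan:
    - [[0, 0.04, 0.02], 0, 0.04]
    - [[0, 0.04, 0.04], 0, 0.04]
    - [[0, 0.04, 0.04], 0, 0.04]

```text
clock: 6.58
tool_pos: [0.4675, -0.1077, 0.0436]
orientation: [-180.0, 0.0, -95.2]
force: [-0.2, -0.5, -1.6]
opening: 0.0438
gripper_force: 30.0
```

In the tool's units: 0.001 m is 0.04, 0.0005 m is 0.02.

Request:
drive_effector:
  plan:
    - [[0, 0, 0.02], 0, 0.04]
    - [[0, 0, 0.04], 0, 0.04]
    - [[0, 0, 0.04], 0, 0.04]

```text
clock: 6.95
tool_pos: [0.4675, -0.1077, 0.0435]
orientation: [-180.0, -0.0, -95.1]
force: [-4.0, 1.7, 13.3]
opening: 0.0438
gripper_force: 30.0
```

In the tool's units: -0.0007 m is -0.028, -0.085 m is -3.4.

Request:
drive_effector:
  plan:
    - [[0, 0, -0.028], 0, 0.04]
    - [[0, 0, -0.028], 0, 0.05]
    - [[0, 0, -0.028], 0, 0.07]
    - [[0, 0, -0.028], 0, 0.088]
    - [[0, 0, -0.04], 0, 0.088]
    - [[0, 0, -0.8], 0, 0.088]
    - [[0, 0, -2], 0, 0.088]
    - [[0, 0, -3.4], 0, 0.088]

```text
clock: 7.95
tool_pos: [0.467, -0.1078, 0.128]
orientation: [179.9, -0.0, -95.2]
force: [1.0, 0.2, 0.6]
opening: 0.0874
gripper_force: 0.0
```

```bash
python3 go.py .6648 .0110 .12 -102.3
```

```text
tool d [-0.1361 -0.1863  0.008 ] turn 7.1 dist 0.231
```

Request:
drive_effector:
  plan:
    - [[-0.8, -1.12, 0], 0.1, 0.088]
    - [[-2, -2.72, 0], 0.3, 0.088]
    - [[-3.2, -4.4, 0], 0.5, 0.088]
    - [[-4.32, -5.92, 0.16], 0.6, 0.088]
    - [[-5.2, -7.12, 0.32], 0.71, 0.088]
    - [[-5.44, -7.44, 0.32], 0.71, 0.088]
    - [[-5.44, -7.44, 0.32], 0.71, 0.088]

```text
clock: 8.82
tool_pos: [0.6647, 0.0111, 0.1189]
orientation: [179.9, -0.0, -102.2]
force: [-0.2, 0.2, -0.1]
opening: 0.0877
gripper_force: 0.0
```

```bash
python3 go.py .6648 .0110 .044 -102.3
python3 - <<'E'
from plant import ctrl, eyes
import cv2,numpy as np
b=eyes.snapshot("side");np.savez("side1.npz",**b)
cv2.imwrite("pics/p1.png",cv2.resize(b["frame"][150:350,130:380],None,fx=3,fy=3,interpolation=2)[:,:,::-1])
E
```

```text
tool d [ 0.     -0.0001  0.0749] turn 0.1 dist 0.075
```

View pics/p1.png

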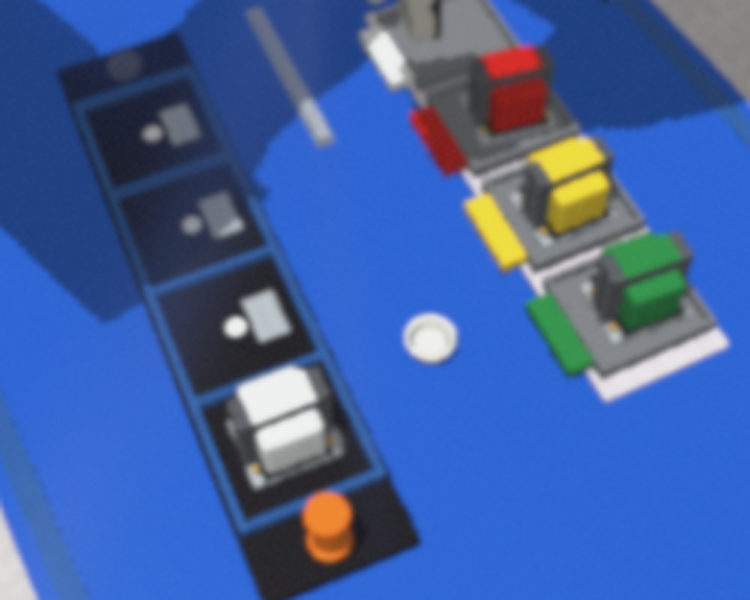

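White (285,425 in the crop) stands upright in the middle of the pocket beside the post. Next I'll pick red.

Request:
drive_effector:
  plan:
    - [[0, 0, 1.2], 0, 0.088]
    - [[0, 0, 2.2], 0, 0.088]
    - [[0, 0, 2.8], 0, 0.088]
    - [[0, 0, 3], 0, 0.088]
    - [[0, 0, 3], 0, 0.088]
    - [[0, 0, 3], 0, 0.088]

```text
clock: 9.62
tool_pos: [0.6655, 0.0111, 0.0456]
orientation: [-179.9, 0.0, -102.3]
force: [0.3, -0.7, -0.2]
opening: 0.0875
gripper_force: 0.0
```

```bash
python3 go.py .6648 .0110 .044 -102.3
```

```text
tool d [0.0002 0.0007 0.0016] turn 0.0 dist 0.002
```

Request:
drive_effector:
  plan:
    - [[0, 0, 0.06], 0, 0.06]
    - [[0, 0, 0.06], 0, 0.04]
    - [[0, 0, 0.06], 0, 0.04]
    - [[0, 0, 0.06], 0, 0.04]
    - [[0, 0, 0.06], 0, 0.04]
    - [[0, 0, 0.06], 0, 0.04]

```text
clock: 10.38
tool_pos: [0.665, 0.011, 0.0431]
orientation: [-180.0, 0.0, -102.3]
force: [-0.1, -0.8, 0.5]
opening: 0.0438
gripper_force: 30.0
```

```bash
python3 go.py .6648 .0110 .12 -102.3; python3 go.py .4734 -.0405 .12 -95.2
```

```text
tool d [ 0.0001  0.0002 -0.0769] turn 0.0 dist 0.077
tool d [ 0.091   0.1763 -0.0769] turn -7.1 dist 0.213
```

Request:
drive_effector:
  plan:
    - [[0, 0, -1], 0, 0.04]
    - [[0, 0, -2.4], 0, 0.04]
    - [[0.6, 1.12, -3.08], -0.1, 0.04]
    - [[1.4, 2.64, -3.08], -0.3, 0.04]
    - [[2.2, 4.24, -3.08], -0.5, 0.04]
    - [[3, 5.76, -3.08], -0.6, 0.04]
    - [[3.52, 6.8, -3.08], -0.71, 0.04]
    - [[3.64, 7.04, -3.08], -0.71, 0.04]

```text
clock: 11.38
tool_pos: [0.4718, -0.041, 0.1202]
orientation: [180.0, 0.0, -95.2]
force: [0.9, -0.4, -1.0]
opening: 0.0441
gripper_force: 30.0
```

```bash
python3 go.py .4734 -.0405 .0431 -95.2
```

```text
tool d [-0.0007 -0.0016  0.0771] turn 0.0 dist 0.077
```

Request:
drive_effector:
  plan:
    - [[0, 0, 1], 0, 0.04]
    - [[0, 0, 2], 0, 0.04]
    - [[0, 0, 2.64], 0, 0.04]
    - [[0, 0, 2.88], 0, 0.04]
    - [[0, 0, 2.94], 0, 0.04]
    - [[0, 0, 2.94], 0, 0.04]
    - [[0, 0, 2.94], 0, 0.04]

```text
clock: 12.25
tool_pos: [0.4741, -0.0404, 0.0471]
orientation: [-179.9, 0.0, -95.2]
force: [1.1, 0.1, -1.4]
opening: 0.0439
gripper_force: 30.0
```

```bash
python3 go.py .4734 -.0405 .0431 -95.2
```

```text
tool d [0.0001 0.0007 0.004 ] turn 0.0 dist 0.004
```

Request:
drive_effector:
  plan:
    - [[0, 0.02, 0.04], 0, 0.04]
    - [[0, 0.02, 0.08], 0, 0.04]
    - [[0, 0.02, 0.12], 0, 0.04]
    - [[0, 0.02, 0.12], 0, 0.04]

```text
clock: 12.75
tool_pos: [0.4731, -0.0405, 0.0435]
orientation: [180.0, -0.0, -95.2]
force: [-0.2, -0.7, -0.3]
opening: 0.044
gripper_force: 30.0
```

In the tool's units: 0.0007 m is 0.028, 0.0004 m is 0.016.

Request:
drive_effector:
  plan:
    - [[0, 0, 0.016], 0, 0.04]
    - [[0, 0, 0.028], 0, 0.04]
    - [[0, 0, 0.028], 0, 0.04]

```text
clock: 13.12
tool_pos: [0.4731, -0.0405, 0.043]
orientation: [-180.0, 0.0, -95.2]
force: [-1.1, 0.1, 2.4]
opening: 0.0439
gripper_force: 30.0
```

Light contact (about 3–4 N). Releasing, then lifting.

In the tool's units: -0.077 m is -3.08, -0.05 m is -2.

Request:
drive_effector:
  plan:
    - [[0, 0, 0], 0, 0.05]
    - [[0, 0, 0], 0, 0.07]
    - [[0, 0, 0], 0, 0.088]
    - [[0, 0, 0], 0, 0.088]
    - [[0, 0, -0.8], 0, 0.088]
    - [[0, 0, -2], 0, 0.088]
    - [[0, 0, -3.08], 0, 0.088]

```text
clock: 14.0
tool_pos: [0.4731, -0.0405, 0.1207]
orientation: [180.0, -0.0, -95.2]
force: [0.1, -0.4, -0.8]
opening: 0.0874
gripper_force: 0.0
```

```bash
python3 go.py .6545 -.0592 .12 -92.8
```

```text
tool d [ 0.0023 -0.1823  0.0007] turn -2.4 dist 0.182
```

In the tool's units: -0.182 m is -7.28, -0.16 m is -6.4, -2.4 degrees is -0.24.

Request:
drive_effector:
  plan:
    - [[0, -1.2, 0], 0, 0.088]
    - [[0, -3, 0], -0.1, 0.088]
    - [[0.04, -4.8, 0], -0.2, 0.088]
    - [[0.08, -6.4, 0], -0.24, 0.088]
    - [[0.08, -7.28, 0.4], -0.24, 0.088]
    - [[0.08, -7.28, 1.2], -0.24, 0.088]
    - [[0.08, -7.28, 2], -0.24, 0.088]

```text
clock: 14.88
tool_pos: [0.6543, -0.059, 0.0688]
orientation: [180.0, -0.0, -92.8]
force: [-1.1, 0.5, 0.7]
opening: 0.0874
gripper_force: 0.0
```

```bash
python3 go.py .6545 -.0592 .0435 -92.8
```

```text
tool d [ 0.0002 -0.0002  0.0253] turn 0.0 dist 0.025
```

Request:
drive_effector:
  plan:
    - [[0, 0, 0.4], 0, 0.088]
    - [[0, 0, 0.8], 0, 0.088]
    - [[0, 0, 0.96], 0, 0.088]
    - [[0, 0, 0.96], 0, 0.088]
    - [[0, 0, 0.96], 0, 0.088]

```text
clock: 15.5
tool_pos: [0.6546, -0.0588, 0.0465]
orientation: [-179.9, 0.0, -92.8]
force: [-0.3, -0.2, 0.3]
opening: 0.0878
gripper_force: 0.0
```

```bash
python3 go.py .6545 -.0592 .0435 -92.8
```

```text
tool d [0.0004 0.0001 0.003 ] turn 0.0 dist 0.003
```

Request:
drive_effector:
  plan:
    - [[0, 0, 0.1], 0, 0.06]
    - [[0, 0, 0.1], 0, 0.04]
    - [[0, 0, 0.1], 0, 0.04]
    - [[0, 0, 0.1], 0, 0.04]
    - [[0, 0, 0.1], 0, 0.04]
    - [[0, 0, 0.1], 0, 0.04]

```text
clock: 16.25
tool_pos: [0.6544, -0.0588, 0.0434]
orientation: [-180.0, 0.0, -92.8]
force: [-0.2, -0.3, 0.4]
opening: 0.0439
gripper_force: 30.0
```

```bash
python3 go.py .4796 .0273 .12 -95.2
```

```text
tool d [-0.0776  0.1787 -0.0766] turn 2.4 dist 0.209
```

In the tool's units: 0.179 m is 7.16, 0.173 m is 6.92, 2.4 degrees is 0.24.

Request:
drive_effector:
  plan:
    - [[0, 0, -1], 0, 0.04]
    - [[0, 0, -2.4], 0, 0.04]
    - [[-0.48, 1.12, -3.08], 0.05, 0.04]
    - [[-1.2, 2.8, -3.08], 0.1, 0.04]
    - [[-1.92, 4.4, -3.08], 0.2, 0.04]
    - [[-2.6, 6, -3.08], 0.24, 0.04]
    - [[-3, 6.92, -3.08], 0.24, 0.04]
    - [[-3.104, 7.16, -3.08], 0.24, 0.04]

```text
clock: 17.25
tool_pos: [0.4779, 0.0276, 0.1206]
orientation: [180.0, 0.0, -95.1]
force: [0.6, 0.2, -0.5]
opening: 0.0436
gripper_force: 30.0
```

```bash
python3 go.py .4796 .0273 .0434 -95.2
```

```text
tool d [ 0.0002 -0.0017  0.0772] turn 0.1 dist 0.077
```

Request:
drive_effector:
  plan:
    - [[0, 0, 1], 0, 0.04]
    - [[0, 0, 2], 0, 0.04]
    - [[0, 0, 2.64], 0, 0.04]
    - [[0, 0, 2.88], 0, 0.04]
    - [[0, 0, 2.94], 0, 0.04]
    - [[0, 0, 2.94], 0, 0.04]
    - [[0, 0, 2.94], 0, 0.04]

```text
clock: 18.12
tool_pos: [0.4796, 0.0274, 0.0475]
orientation: [-179.9, 0.0, -95.2]
force: [0.1, -0.7, -1.3]
opening: 0.044
gripper_force: 30.0
```

```bash
python3 go.py .4796 .0273 .0434 -95.2
```

```text
tool d [0.0001 0.     0.0041] turn 0.0 dist 0.004
```

Request:
drive_effector:
  plan:
    - [[0, 0, 0.04], 0, 0.04]
    - [[0, 0, 0.08], 0, 0.04]
    - [[0, 0, 0.12], 0, 0.04]
    - [[0, 0, 0.12], 0, 0.04]

```text
clock: 18.62
tool_pos: [0.4791, 0.0272, 0.0438]
orientation: [180.0, -0.0, -95.2]
force: [-0.4, -0.8, -1.7]
opening: 0.044
gripper_force: 30.0
```

In the tool's units: 0.0007 m is 0.028, 0.0004 m is 0.016.

Request:
drive_effector:
  plan:
    - [[0, 0, 0.016], 0, 0.04]
    - [[0, 0, 0.028], 0, 0.04]
    - [[0, 0, 0.028], 0, 0.04]

```text
clock: 19.0
tool_pos: [0.4792, 0.0273, 0.0433]
orientation: [-180.0, -0.0, -95.2]
force: [-1.4, 0.6, 3.3]
opening: 0.0436
gripper_force: 30.0
```

Request:
drive_effector:
  plan:
    - [[0, 0, 0], 0, 0.05]
    - [[0, 0, 0], 0, 0.07]
    - [[0, 0, 0], 0, 0.088]
    - [[0, 0, 0], 0, 0.088]
    - [[0, 0, -0.8], 0, 0.088]
    - [[0, 0, -2], 0, 0.088]
    - [[0, 0, -3.08], 0, 0.088]

```text
clock: 19.88
tool_pos: [0.4791, 0.0272, 0.121]
orientation: [180.0, -0.0, -95.2]
force: [0.2, 0.1, -0.7]
opening: 0.0873
gripper_force: 0.0
```

```bash
python3 go.py .6539 -.1258 .12 -97.2
```

```text
tool d [ 0.1367 -0.1878  0.001 ] turn 2.0 dist 0.232
```

Request:
drive_effector:
  plan:
    - [[0.8, -1.12, 0], 0, 0.088]
    - [[2, -2.72, 0], 0.1, 0.088]
    - [[3.2, -4.4, 0], 0.2, 0.088]
    - [[4.4, -6.04, 0], 0.2, 0.088]
    - [[5.24, -7.2, 0], 0.2, 0.088]
    - [[5.468, -7.52, 0.4], 0.2, 0.088]
    - [[5.468, -7.52, 1.2], 0.2, 0.088]
    - [[5.468, -7.52, 2], 0.2, 0.088]

```text
clock: 20.88
tool_pos: [0.6533, -0.1255, 0.069]
orientation: [179.9, 0.0, -97.2]
force: [0.5, 0.3, 0.7]
opening: 0.0875
gripper_force: 0.0
```

```bash
python3 go.py .6539 -.1258 .0435 -97.2
```

```text
tool d [ 0.0002 -0.0006  0.0255] turn 0.0 dist 0.025
```

In the tool's units: 0.024 m is 0.96, 0.02 m is 0.8.

Request:
drive_effector:
  plan:
    - [[0, 0, 0.4], 0, 0.088]
    - [[0, 0, 0.8], 0, 0.088]
    - [[0, 0, 0.96], 0, 0.088]
    - [[0, 0, 0.96], 0, 0.088]
    - [[0, 0, 0.96], 0, 0.088]

```text
clock: 21.5
tool_pos: [0.6545, -0.1258, 0.0468]
orientation: [-179.9, 0.0, -97.2]
force: [-0.5, 0.0, -0.5]
opening: 0.0873
gripper_force: 0.0
```

```bash
python3 go.py .6539 -.1258 .0435 -97.2
```

```text
tool d [0.0001 0.0006 0.0033] turn 0.0 dist 0.003
```

In the tool's units: 0.003 m is 0.12.

Request:
drive_effector:
  plan:
    - [[0, 0, 0.12], 0, 0.06]
    - [[0, 0, 0.12], 0, 0.04]
    - [[0, 0, 0.12], 0, 0.04]
    - [[0, 0, 0.12], 0, 0.04]
    - [[0, 0, 0.12], 0, 0.04]
    - [[0, 0, 0.12], 0, 0.04]

```text
clock: 22.25
tool_pos: [0.6542, -0.1258, 0.0432]
orientation: [-180.0, 0.0, -97.2]
force: [0.3, 1.0, 0.7]
opening: 0.044
gripper_force: 30.0
```

```bash
python3 go.py .4857 .0950 .12 -95.2
```

```text
tool d [-0.1981  0.1947 -0.0768] turn -2.0 dist 0.288
```

In the tool's units: -0.198 m is -7.92, 0.1947 m is 7.788, -2 degrees is -0.2.

Request:
drive_effector:
  plan:
    - [[0, 0, -1], 0, 0.04]
    - [[0, 0, -2.4], 0, 0.04]
    - [[-1, 1, -3.08], 0, 0.04]
    - [[-2.4, 2.36, -3.08], -0.1, 0.04]
    - [[-4, 3.92, -3.08], -0.2, 0.04]
    - [[-5.6, 5.48, -3.08], -0.2, 0.04]
    - [[-7, 6.88, -3.08], -0.2, 0.04]
    - [[-7.92, 7.788, -3.08], -0.2, 0.04]

```text
clock: 23.25
tool_pos: [0.484, 0.0962, 0.1202]
orientation: [180.0, 0.0, -95.1]
force: [0.7, 0.1, -1.8]
opening: 0.0436
gripper_force: 30.0
```

```bash
python3 go.py .4857 .0950 .0432 -95.2
```

```text
tool d [ 0.001  -0.0018  0.077 ] turn 0.1 dist 0.077
```

In the tool's units: 0.0735 m is 2.94, 0.072 m is 2.88.

Request:
drive_effector:
  plan:
    - [[0, 0, 1], 0, 0.04]
    - [[0, 0, 2], 0, 0.04]
    - [[0, 0, 2.64], 0, 0.04]
    - [[0, 0, 2.88], 0, 0.04]
    - [[0, 0, 2.94], 0, 0.04]
    - [[0, 0, 2.94], 0, 0.04]
    - [[0, 0, 2.94], 0, 0.04]

```text
clock: 24.12
tool_pos: [0.486, 0.0951, 0.0473]
orientation: [-179.9, 0.0, -95.2]
force: [1.0, 0.8, -2.2]
opening: 0.0441
gripper_force: 30.0
```

```bash
python3 go.py .4857 .0950 .0432 -95.2
```

```text
tool d [0.0001 0.0003 0.0041] turn 0.0 dist 0.004
```

In the tool's units: 0.003 m is 0.12, 0.002 m is 0.08.

Request:
drive_effector:
  plan:
    - [[0, 0, 0.04], 0, 0.04]
    - [[0, 0, 0.08], 0, 0.04]
    - [[0, 0, 0.12], 0, 0.04]
    - [[0, 0, 0.12], 0, 0.04]

```text
clock: 24.62
tool_pos: [0.4856, 0.0949, 0.0435]
orientation: [180.0, -0.0, -95.2]
force: [0.2, -0.1, -0.9]
opening: 0.0438
gripper_force: 30.0
```

Request:
drive_effector:
  plan:
    - [[0, 0, 0.016], 0, 0.04]
    - [[0, 0, 0.028], 0, 0.04]
    - [[0, 0, 0.028], 0, 0.04]

```text
clock: 25.0
tool_pos: [0.4856, 0.0949, 0.0431]
orientation: [-180.0, 0.0, -95.2]
force: [-0.8, -0.0, 3.3]
opening: 0.0439
gripper_force: 30.0
```

Release, lift, then retreat so that the final check has a clear view.

Request:
drive_effector:
  plan:
    - [[0, 0, 0], 0, 0.05]
    - [[0, 0, 0], 0, 0.07]
    - [[0, 0, 0], 0, 0.088]
    - [[0, 0, 0], 0, 0.088]
    - [[0, 0, -0.8], 0, 0.088]
    - [[0, 0, -2], 0, 0.088]
    - [[0, 0, -4], 0, 0.088]

```text
clock: 25.88
tool_pos: [0.4846, 0.0944, 0.1427]
orientation: [179.8, -0.1, -95.2]
force: [0.9, 1.1, -0.9]
opening: 0.0873
gripper_force: 0.0
```

Request:
drive_effector:
  plan:
    - [[0, -1.2, -0.8], 0, 0.088]
    - [[0, -2.8, -1.6], 0, 0.088]
    - [[-1.2, -4.4, -2.4], 0, 0.088]
    - [[-2.8, -5.6, -2.4], 0, 0.088]
    - [[-4.4, -6, -2.4], 0, 0.088]
    - [[-6, -6, -2.4], 0, 0.088]
    - [[-6, -6, -2.4], 0, 0.088]

```text
clock: 26.75
tool_pos: [0.6485, 0.2332, 0.2018]
orientation: [180.0, -0.0, -95.0]
force: [0.3, 0.2, 0.2]
opening: 0.0875
gripper_force: 0.0
```

```bash
python3 - <<'E'
from plant import ctrl, eyes
from vis import *
im=[]
for n,(r0,r1,c0,c1) in(("top",(110,270,190,370)),("side",(150,350,130,355))):
    s=eyes.snapshot(n);np.savez(f"{n}2.npz",**s);W=cloud(s);im.append(cv2.resize(s["frame"][r0:r1,c0:c1],(400,380),interpolation=2))
    for y in(-.102,-.034,.034,.102):
        c=np.array([.4765+.0906*y,-.0066+.9959*y]);q=(np.hypot(*(W[...,:2]-c).transpose(2,0,1))<.034)&(W[...,2]>.046)
        if q.sum()<20:print(n,y,'few');continue
        px=np.argwhere(q)[:,::-1];z=np.median(W[q][:,2]);p=plane(s,px,z);print(n,y,'z',z.round(4),'err mm',((p.mean(0)[:2]-c)*1e3).round(1),rect(p)[1:],np.median(s["frame"][q],0))
cv2.imwrite("pics/end.png",np.hstack(im)[:,:,::-1])
E
```

```text
top -0.102 z 0.0517 err mm [0.6 2.7] (array([0.0436, 0.0259]), 6.2) [229.5 228.  228. ]
top -0.034 z 0.0518 err mm [0.2 1.3] (array([0.0441, 0.0216]), -12.2) [211.  59.  55.]
top 0.034 z 0.7484 err mm [-24.3  -5.3] (array([0., 0.]), 0.0) [127. 128. 141.]
top 0.102 z 0.0517 err mm [0.6 0.7] (array([0.0437, 0.0187]), -5.6) [ 70. 152.  89.]
side -0.102 z 0.0508 err mm [0.1 0.2] (array([0.0441, 0.0191]), -4.4) [208.  212.  210.5]
side -0.034 z 0.051 err mm [-0.6 -1.2] (array([0.0444, 0.0199]), -5.2) [164.  54.  63.]
side 0.034 z 0.0511 err mm [-0.6 -1.9] (array([0.0444, 0.0205]), -4.7) [179. 159.  84.]
side 0.102 z 0.0512 err mm [-0.6 -1.8] (array([0.0448, 0.0222]), -6.6) [ 52. 106.  79.]
```

View pics/end.png

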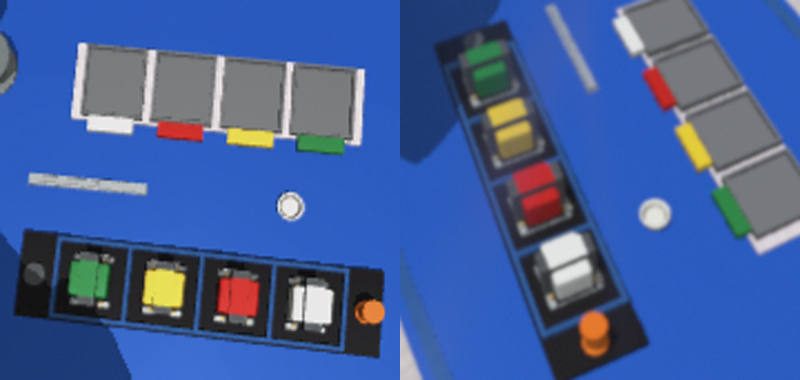

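All four are upright and within about 2 mm of centre: white (312,305) is next to the post, then red, yellow and green. Handing in.

```bash
python3 -c "
from plant import ctrl, eyes
print(ctrl.close_job())"
```

```text
the job is handed in; nothing more can be done
None
```

The four transformers stand upright in the test rack in the order white (beside the orange post), red, yellow, green, each within about 2–3 mm of its pocket's middle; I handed the job in just after 27 s on the robot's clock.

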